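Dispense two box markers and stand them in the packer's cup

ROBOT

A 6-joint arm with a two-finger parallel gripper is mounted at the origin on the work surface. World frame = base frame: x ahead of the robot, y to its left, z up, the work surface at z = 0. Lengths are in mm, angles in degrees, forces in N, time in s.
With the tool pointing down it reaches from about 300 to 850 mm from the base axis. Payload 4.2 kg.
Tool frame: the origin (TCP) lies midway between the tips of the shut fingers; the grasp point (between the pads) lies 19 mm behind it; z points along the fingers, y is the line along which they close (so a half turn about z gives the same grasp; the last joint's range is limited). The gripper opens to 91 mm and grips with 3 to 60 N. Pads are 32 mm wide; open, the fingers measure 118 mm over their backs; the gripper's body (76 mm by 178 mm) begins 60 mm behind the grasp point.
Start: joints at [65.432, 18.312, 89.639, -0, 72.044, -1.146], TCP at [228.571, 527.635, 213.976] pointing down, gripper open.
Joint ranges: [-177.97, 177.97], [-48.28, 115.42], [12.27, 149.76], [-77.06, 257.06], [2.81, 150.46], [-146.56, 146.56]. Speed limits (degrees/s): [147.25, 147.25, 180, 180, 180, 180].

INTERFACE

Orientations are given as a 3x3 rotation matrix whose columns are the frame's x, y, z axes.
In Python, from plant import manip gives the robot as it stands.
- The arm moves only by the tool jog_arm, never from a script. Its argument "series" is a list that holds one entry, the list of rows, each a list of 7 numbers: the shift along the tool's x, y, z scaled (see below), then the turn, a rotation vector about the tool's x, y, z scaled (see below), then the opening, from -1 (shut) to 1 (fully open). In form: [[[dx, dy, dz, ax, ay, az, hand], ...]]. A call has exactly 10 rows; each row shifts and turns the commanded pose from where the row before left it, along the tool's axes as they then stand; what a row does not reach is not made up. The controller multiplies each number of a shift by 0.04 m and each number of a turn by 0.1 rad. A row lasts 1/8 s, in which the tool goes at most 62.5 mm and 10.7 degrees, less where a joint would pass 70% of its speed; a pose out of reach is approached as far as the arm can. A call with a number of a shift or a turn outside -1 to 1 is refused whole. A call with a gripper value outside its range is refused whole. The fingers move at their own pace and stop on an object; "force" is the grip in N (left out, the last holds). Time passes only in rows, so rows that do not move let the fingers close, or fill a call up. It gives the time, the measured TCP pose, the force, the opening and the grip force at its end, in the units of the state.
- manip.observe(): the state, without advancing time (a new reading comes with each control period).
- manip.camera(name): name is "side" or "top" or "wrist"; returns (picture, depth): 384x512x3 uint8, red, green, blue; 384x512 float32, mm along the optical axis (not along the pixel's ray), 0 where there is no reading.
- manip.camera_info(name): a dict with "fov_y" (degrees; the focal length in pixels is half the picture's height over the tangent of half this angle, whatever the lens; pixels are square), "cx", "cy" (the principal point, pixels), "cam_to_world" (4x4, takes a point from camera to world coordinates); the wrist camera has in their place "hand_eye" (4x4, takes a point from camera to tool coordinates, whose origin is the TCP and whose axes are the flange's). Camera axes: x right, y down, z forward; pixel columns grow to the right and rows downward; lengths in mm; the calibration is good to about 2 mm. A picture is of the moment at which its call begins: read the wrist's pose just before it. camera_info takes no time and is no camera call.
- manip.hand_in(): hands the job in; it is judged then, once.
The state is a dict: "time": time; "joint_pos": joint angles; "joint_vel": joint speeds; "tau": joint torques, N m; "tool_pos": TCP position; "orientation": TCP orientation; "wrist_force": force on the tool from outside, world axes, zero at the start; "moment": the same for the moment, N m; "grip_width": finger opening in mm; "finger_force": force on a finger pad.
Only numpy, scipy, OpenCV 4.12 (cv2) and the standard library are available. Lean on these libraries where they do the work, as an engineer would, in place of code of your own. Each camera call takes 0.05 s, during which the arm holds its last target. There are 200 camera calls.

TASK

Fill the steel pen cup for the next packer: press the red sloping plunger of the blue marker dispenser once, fully home, and let it spring back, then take the marker that rolls out and stand it in the cup. Then press once more in the same way and stand the second marker in the cup beside the first, leaving the third one in the dispenser. Leave the cup upright, and do not knock over the bottles or shove the tape roll about.

Things in the scene. Friction and masses are not known exactly. Their poses are not given: they have to be found in the camera images.
- dispenser: fixed blue dispenser. Origin on the table under its marker stack, which lie along its x (to the right; y points away from the robot) in a clear magazine (y -14..14, x -15..82, 140 high). A press shoves the lowest marker out to -y; it rolls down a ramp (x -15..79) to a stop lip 70 high at y -126, leaning outward. The next drops on release. Housing behind (y 34..110, x -25..85), 108 high
- pickup (a point): point on the axis of a dispensed marker waiting at the foot of the ramp, 28 mm from its pink end, 60 above the table; the marker lies along the dispenser's x axis, its pink end sticking out 60 mm to the left of the ramp, with free air round and under it. Axes as the dispenser's
- plunger_top (a point): centre of the top face of the red plunger head, a disc of 36 dia and 9 thick, at rest about 155 above the table and 82 mm to the +y side of the dispenser's origin. Its z axis points out of the face, 35 deg from vertical, leaning towards -x of the dispenser (the robot's left); press along its -z
- plunger (a joint): plunger stroke in m: 0 out, 0.025 fully home; a spring pushes back with 3 N at the start and 10 N at the bottom. The marker leaves only near the end of the stroke
- marker_1: lowest marker in the stack, dispensed first: straight round marker with rounded ends, 18 dia x 150 long, 30 g, pink cap (56 long) on its left end, black body; origin at its middle, x axis along it from the pink end to the other end. It turns about x as it rolls
- marker_2: an identical marker above the first, dispensed second
- marker_3: an identical marker, the top of the stack; it stays in the dispenser
- cup: loose straight round steel pen cup, 66 outside dia, 3 wall, 5 floor, 90 tall, 500 g; origin at the centre of its underside, z up. Markers may stand in it either end up
- cup_rim (a point): centre of the cup's mouth, 90 above the table
- cup_in (a point): centre of the cup's inner floor
- bottle_1: white bottle with a pink cap, 68 dia x 210 tall, loose and standing behind the task area; origin at the centre of its foot
- bottle_2: a second such bottle
- tape_roll: red ring-shaped roll of packing tape lying flat, 100 outside dia, 76 inside, 48 high, loose; origin at the centre of its underside. It and the cup swap places from run to run

How it is judged (in metres and radians):
On the way, in this order (a step that is already met when the one before it is completed fails the run):
1. the plunger is pressed fully home (value of joint plunger above 0.022 m), for 0.05 s.
2. plunger out again, first marker released and standing in the cup, the others still in the magazine (horizontal distance between marker_1 and cup below 0.035 m and angle between the x axis of marker_1 and the z axis of cup, either way round below 0.55 rad and z of marker_1 in the frame of cup between 0.06 and 0.09 m and linear speed of marker_1 below 0.03 m/s and contact force between the fingers and marker_1 below 0.1 N and horizontal distance between marker_2 and dispenser below 0.03 m and value of joint plunger below 0.003 m), for 0.2 s.
3. the plunger is pressed fully home again (value of joint plunger above 0.022 m), for 0.05 s.
4. the second marker, let go, stands in the cup too (horizontal distance between marker_2 and cup below 0.035 m and angle between the x axis of marker_2 and the z axis of cup, either way round below 0.55 rad and z of marker_2 in the frame of cup between 0.06 and 0.09 m and linear speed of marker_2 below 0.03 m/s and contact force between the fingers and marker_2 below 0.1 N), for 0.2 s.
At the end, for the whole second after the job is handed in: both markers stand released in the cup (middle within 35 mm of its axis, 60 to 90 mm above its underside, within 0.55 rad of its axis), cup upright within 0.1 rad, third marker in the magazine (within 30 mm of the dispenser origin in plan), plunger back out (under 3 mm) (horizontal distance between each of marker_1, marker_2 and cup below 0.035 m and angle between the x axis of each of marker_1, marker_2 and the z axis of cup, either way round below 0.55 rad and z of marker_1 in the frame of cup between 0.06 and 0.09 m and z of marker_2 in the frame of cup between 0.06 and 0.09 m and horizontal distance between marker_3 and dispenser below 0.03 m and value of joint plunger below 0.003 m and angle between cup's own z axis and vertical below 0.1 rad); the robot touches nothing.
It fails at once if the cup is tipped over (angle between cup's own z axis and vertical above 0.6 rad).
It fails at once if the third marker leaves the magazine (not (horizontal distance between marker_3 and dispenser below 0.03 m)).
It fails at once if a bottle is knocked over (angle between any of bottle_1, bottle_2's own z axis and vertical above 0.5 rad).
It fails at once if the tape roll is shoved more than 40 mm (distance of tape_roll from where it was at the start of the episode above 0.04 m).
It also fails if it takes over 72 s, if anything falls off the work surface, if the arm or the gripper's body presses on something with over 40 N, if the wrist force passes 120 N, or if a joint passes its speed limit or range.

## Working session

There is one attempt and no reset: what is moved stays moved. The work goes in short steps, Python scripts to look and compute and a tool call to move; the robot and the scene stay as the last step left them, time stands still between calls to the robot, and variables do not carry over. Pictures are saved under pics/ and viewed, at most 10 in all, crops included, and the job is handed in when it is done.

Besides the shell and the picture viewer there is one more tool, called after "Request:" by a JSON object that holds its "name" and its "arguments". jog_arm: Moves the arm, as the interface text tells. Its arguments: {"type":"object","properties":{"series":{"type":"array","items":{"type":"array","items":{"type":"array","items":{"type":"number","minimum":-1,"maximum":1}}}},"force":{"type":"number"}},"required":["series"]}

```bash
mkdir -p pics; ls
cat > h.py <<'E'
import numpy as np, cv2
from plant import manip
def snap(name,fn):
    s=manip.observe(); im,d=manip.camera(name); cv2.imwrite('pics/'+fn+'.png',im[:,:,::-1]); np.savez('pics/'+fn,im=im,d=d,p=s['tool_pos'],R=s['orientation']); return im,d
def ci(name):
    c=manip.camera_info(name); return c, 192/np.tan(np.radians(c['fov_y'])/2)
def pts(name,fn):
    z=np.load('pics/'+fn+'.npz'); d=z['d']; c,f=ci(name)
    v,u=np.mgrid[:384,:512]
    P=np.stack([(u-c['cx'])/f*d,(v-c['cy'])/f*d,d],-1)
    if name=='wrist':
        H=np.array(c['hand_eye']); P=P@H[:3,:3].T+H[:3,3]; P=P@z['R'].T+z['p']
    else:
        T=np.array(c['cam_to_world']); P=P@T[:3,:3].T+T[:3,3]
    P[d==0]=np.nan
    return z['im'],P
E
python3 - <<'E'
from h import *
snap('top','top0');snap('side','side0')
print(manip.observe()); 
for n in('top','side','wrist'): print(manip.camera_info(n))
E
```

```text
pics
{'time': 0.1, 'joint_pos': array([ 6.54310693e+01,  1.83499444e+01,  8.96969885e+01,  3.43014908e-04,
        7.20435203e+01, -1.14604906e+00]), 'joint_vel': array([-0.04852773,  0.0442559 , -0.1398136 , -0.00118387, -0.01131158,
        0.01237291]), 'tau': array([ 4.18642694e-04, -4.13334632e+01, -2.32509381e+01,  7.29189254e-02,
        4.21779219e-02, -3.44709110e-05]), 'tool_pos': array([228.39224642, 527.23041249, 213.20108213]), 'orientation': array([[-9.17595199e-01,  3.97515550e-01, -6.61585704e-04],
       [ 3.97516098e-01,  9.17594081e-01, -1.43340400e-03],
       [ 3.72667485e-05, -1.57827559e-03, -9.99998754e-01]]), 'wrist_force': array([0.01002157, 0.73831394, 0.83151039]), 'moment': array([-0.04421761,  0.00624341,  0.04880099]), 'finger_force': 0.0, 'grip_width': 91.42111012113702}
{'fov_y': 42.033556229444244, 'cx': 249.53180327869734, 'cy': 185.98444330934578, 'cam_to_world': array([[-1.11582039e-02, -9.93474401e-01,  1.13508189e-01,
         4.65727700e+02],
       [-9.99647672e-01,  1.38169052e-02,  2.26632910e-02,
        -7.09635697e+01],
       [-2.4083731
[... 326 characters left out ...]
35e+02],
       [-3.86754897e-01,  5.76327092e-01, -7.19908142e-01,
         6.13983409e+02],
       [ 1.50832826e-02, -7.76599078e-01, -6.29814549e-01,
         6.76718157e+02],
       [ 0.00000000e+00,  0.00000000e+00,  0.00000000e+00,
         1.00000000e+00]])}
{'fov_y': 62.662139845864964, 'cx': 256.8680074455062, 'cy': 192.14487556644886, 'hand_eye': array([[ 1.07011839e-03, -9.58410217e-01, -2.85392206e-01,
         8.09816750e+01],
       [ 9.99998963e-01,  1.30062072e-03, -6.18134984e-04,
        -8.16745085e-02],
       [ 9.63613901e-04, -2.85391249e-01,  9.58410615e-01,
        -1.71025407e+02],
       [ 0.00000000e+00,  0.00000000e+00,  0.00000000e+00,
         1.00000000e+00]])}
```

```bash
python3 -c "
import cv2,numpy as np
a=cv2.imread('pics/top0.png');b=cv2.imread('pics/side0.png')
cv2.imwrite('pics/both.png',cv2.resize(np.vstack([a,b]),(400,600)))"
```

```text
(no output)
```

View pics/top0.png

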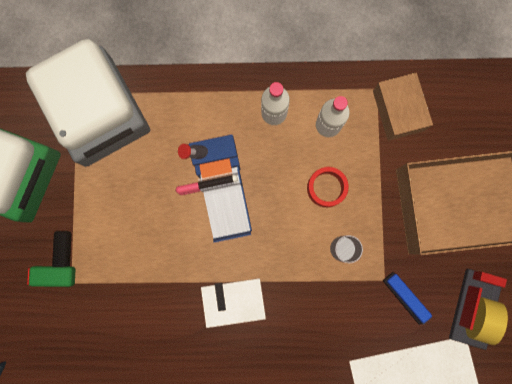

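View pics/side0.png

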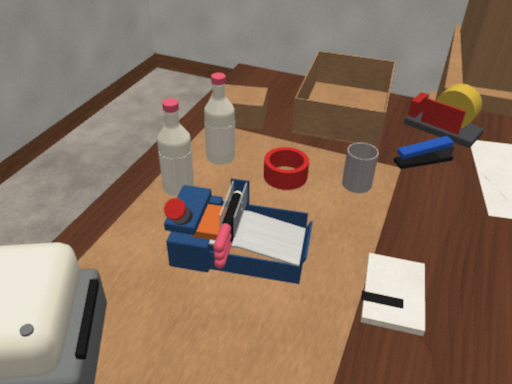

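Top view: the plunger is at (184,151), the stack runs (188,188)–(232,181), and the ramp foot is near (230,238). The cup is at (346,249), the tape roll at (328,187), and the bottles at (275,105) and (333,118). Next I'll measure them.

Run:
```python
from h import *
im,P=pts('top','top0')
def show(n,m,lo,hi,box):
    u0,u1,v0,v1=box; mm=np.zeros(m.shape,bool); mm[v0:v1,u0:u1]=1; mm&=m&(P[...,2]>lo)&(P[...,2]<hi)
    q=P[mm]; c=cv2.minEnclosingCircle(q[:,:2].astype(np.float32)); r=cv2.minAreaRect(q[:,:2].astype(np.float32))
    print(n,len(q),q.mean(0).round(1),'circ',np.round(c[0],1),round(c[1],1),'rect',r); return q
I=im.astype(int); red=(I[...,0]>120)&(I[...,1]<70)
al=np.ones(red.shape,bool)
show('cup rim',al,80,100,(325,368,230,268))
show('tape',red,35,60,(300,355,160,215))
q=show('plunger',red,130,175,(172,200,138,166))
A=np.c_[q[:,:2],np.ones(len(q))]; k=np.linalg.lstsq(A,q[:,2],rcond=None)[0]; n=np.array([-k[0],-k[1],1]);n/=np.linalg.norm(n);print('n',n,np.degrees(np.arccos(n[2])),np.degrees(np.arctan2(n[1],n[0])))
q=show('marker pink',red,100,160,(172,202,180,200))
show('stack',al,110,160,(172,245,165,200))
show('housing',(I[...,2]>I[...,0]+30),98,118,(185,245,130,180))
show('ramp',al,40,90,(195,255,190,245))
show('b1',al,30,230,(258,292,80,128));show('b2',al,30,230,(315,352,95,140))
for b in [(184,151),(189,188),(230,181),(210,240),(246,236),(205,190),(239,186)]: print(b,P[b[1],b[0]].round(1))
a=cv2.resize(im[125:250,165:265,::-1],None,fx=4.8,fy=4.8,interpolation=cv2.INTER_CUBIC)
b=cv2.imread('pics/side0.png')[175:290,155:320]; cv2.imwrite('pics/c1.png',a)
```

```text
cup rim 131 [ 450.7 -278.1   87.7] circ [ 450.4 -276.7] 33.1 rect ((450.4478759765625, -277.0741271972656), (64.70475769042969, 63.69443130493164), 88.99868774414062)
tape 472 [ 604.2 -238.6   46.2] circ [ 605.9 -238.5] 49.5 rect ((604.9542236328125, -238.11654663085938), (94.83673095703125, 96.05585479736328), 42.82459259033203)
plunger 152 [679.5 105.6 154.9] circ [679.5 107.2] 17.2 rect ((679.4373779296875, 106.32036590576172), (31.35218620300293, 31.902629852294922), 81.30020141601562)
n [-0.09849595  0.45387377  0.88560553] 27.67386994719983 102.24400765041483
marker pink 6 [595.   90.2 108.7] circ [596.3  95.5] 19.6 rect ((593.1571044921875, 94.33316040039062), (6.668253421783447, 39.12667465209961), 20.586193084716797)
stack 694 [609.5  46.4 123.8] circ [606.9  53.7] 78.1 rect ((608.411376953125, 54.60371780395508), (32.36827087402344, 154.90220642089844), 9.936171531677246)
housing 728 [692.1  33.8 106.7] circ [691.   44.5] 58.2 rect ((691.4520263671875, 44.4989013671875), (52.580745697021484, 107.19571685791016), 11.241133689880371)
ramp 1927 [538.3  12.9  60.2] circ [540.6  23.5] 84.9 rect ((541.338623046875, 21.184524536132812), (130.4334716796875, 114.88960266113281), 11.083568572998047)
b1 897 [ 794.6 -106.   137.6] circ [ 807.4 -106.9] 34.6 rect ((803.8968505859375, -107.43678283691406), (67.087646484375, 60.985469818115234), 87.30127716064453)
b2 938 [ 761.7 -242.1  136.7] circ [ 772.6 -248.4] 34.2 rect ((770.1347045898438, -247.05523681640625), (67.70557403564453, 61.062232971191406), 59.6282958984375)
(184, 151) [678.9 105.6 155.6]
(189, 188) [596.2  98.3 124.4]
(230, 181) [612.3   1.9 117.4]
(210, 240) [474.7  61.1   6.6]
(246, 236) [ 4.839e+02 -3.100e+01 -2.000e-01]
(205, 190) [592.8  62.5 107.1]
(239, 186) [606.1 -17.   65.1]
```

View pics/c1.png

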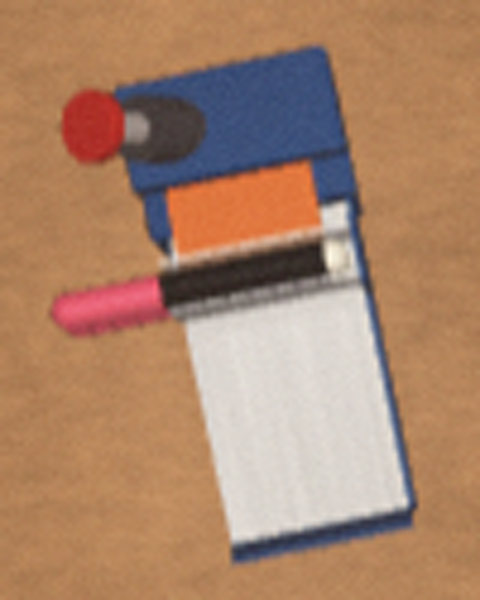

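The crop gives an unambiguous dispenser yaw: +x is up and to the right, about 11°, with the markers' pink ends pointing left. The fitted sizes agree with the given ones. Next is a planning helper, plus a clearance check on the white appliance to the left.

```bash
cat >> h.py <<'E'
from scipy.spatial.transform import Rotation as Ro
yaw=np.radians(11.2)
Ey=np.array([np.cos(yaw),np.sin(yaw),0]);Ex=np.array([np.sin(yaw),-np.cos(yaw),0]);Z=np.array([0,0,1.])
O=np.array([607.7,58,0.])
def plan(p,R,n=10,start=None):
    """n equal rows from present pose to p,R"""
    s=manip.observe(); p0,R0=start if start else (s['tool_pos'],s['orientation'])
    w=Ro.from_matrix(R0.T@R).as_rotvec()/n
    S=sum(Ro.from_rotvec(k*w).as_matrix() for k in range(n))
    v=np.linalg.solve(S,R0.T@(p-p0))
    row=np.r_[v/40,w/.1]; print('rows',n,np.round(row,3)); 
    r=np.round(row,3);x=p0.copy();Q=R0.copy();path=[]
    for k in range(n): x=x+Q@r[:3]*40; Q=Q@Ro.from_rotvec(r[3:]*.1).as_matrix(); path.append(x.round(0))
    print('mid',path[n//2-1],'end',x.round(1)); return x,Q
def press_R():
    n=np.sin(np.radians(35))*-Ex+np.cos(np.radians(35))*Z
    z=-n; y=Ey; return np.c_[np.cross(y,z),y,z],n
E
python3 - <<'E'
from h import *
im,P=pts('top','top0')
for a in range(560,820,40): print(a,[int(np.nanmax(np.r_[0,P[...,2][(abs(P[...,0]-a)<20)&(abs(P[...,1]-b)<20)]])) for b in range(120,420,40)])
R,n=press_R(); c=np.array([679.5,106.3,155]); print(n)
a=plan(c+45*n,R); a=plan(c+45*n,R,20)
s=manip.observe();q=np.radians(s['joint_pos'])
M=lambda s4,s6:Ro.from_euler('ZYZYZ',[q[0],q[1]+q[2],s4*q[3],q[4],s6*q[5]]).as_matrix()@Ro.from_euler('z',90,degrees=True).as_matrix()
print(M(1,1).round(3),s['orientation'].round(3))
E
```

```text
560 [7, 6, 7, 4, 6, 7, 6, 6]
600 [126, 6, 6, 7, 5, 5, 8, 7]
640 [6, 5, 7, 5, 7, 7, 7, 6]
680 [161, 5, 7, 8, 6, 100, 143, 148]
720 [107, 7, 6, 98, 135, 164, 169, 169]
760 [6, 8, 82, 163, 168, 169, 169, 169]
800 [5, 5, 7, 167, 170, 169, 168, 168]
[-0.11140825  0.56265276  0.81915204]
rows 10 [-1.49   0.186  0.467  0.293 -0.561  0.936]
mid [498. 384. 155.] end [674.5 131.8 191.7]
rows 20 [-0.74   0.112  0.243  0.147 -0.281  0.468]
mid [498. 384. 155.] end [674.5 131.5 192.3]Traceback (most recent call last):
  File "<stdin>", line 8, in <module>
  File "<stdin>", line 7, in <lambda>
  File "scipy/spatial/transform/_rotation.pyx", line 1413, in scipy.spatial.transform._rotation.Rotation.from_euler
ValueError: Expected axis specification to be a non-empty string of upto 3 characters, got ZYZYZ
```

Request:
{"name": "jog_arm", "arguments": {"series": [[[-0.74,0.112,0.243,0.147,-0.281,0.468,-1],[-0.74,0.112,0.243,0.147,-0.281,0.468,-1],[-0.74,0.112,0.243,0.147,-0.281,0.468,-1],[-0.74,0.112,0.243,0.147,-0.281,0.468,-1],[-0.74,0.112,0.243,0.147,-0.281,0.468,-1],[-0.74,0.112,0.243,0.147,-0.281,0.468,-1],[-0.74,0.112,0.243,0.147,-0.281,0.468,-1],[-0.74,0.112,0.243,0.147,-0.281,0.468,-1],[-0.74,0.112,0.243,0.147,-0.281,0.468,-1],[-0.74,0.112,0.243,0.147,-0.281,0.468,-1]]]}}

```text
time: 1.35
tool_pos: [499.7, 383.4, 155.4]
orientation: [[-0.614, 0.778, 0.133], [0.73, 0.623, -0.281], [-0.302, -0.075, -0.95]]
wrist_force: [-0.2, -0.1, 0.4]
grip_width: 0.7
finger_force: 0.0
```

Request:
{"name": "jog_arm", "arguments": {"series": [[[-0.74,0.112,0.243,0.147,-0.281,0.468,-1],[-0.74,0.112,0.243,0.147,-0.281,0.468,-1],[-0.74,0.112,0.243,0.147,-0.281,0.468,-1],[-0.74,0.112,0.243,0.147,-0.281,0.468,-1],[-0.74,0.112,0.243,0.147,-0.281,0.468,-1],[-0.74,0.112,0.243,0.147,-0.281,0.468,-1],[-0.74,0.112,0.243,0.147,-0.281,0.468,-1],[-0.74,0.112,0.243,0.147,-0.281,0.468,-1],[-0.74,0.112,0.243,0.147,-0.281,0.468,-1],[-0.74,0.112,0.243,0.147,-0.281,0.468,-1]]]}}

```text
time: 2.6
tool_pos: [675.5, 130.1, 193.4]
orientation: [[-0.155, 0.982, 0.111], [0.804, 0.191, -0.564], [-0.575, 0.002, -0.818]]
wrist_force: [-0.2, 0.2, -0.4]
grip_width: 0.5
finger_force: 0.0
```

Run:
```python
from h import *
s=manip.observe(); print(s['time'],s['joint_pos'].round(1),s['tool_pos'],s['grip_width'],s['wrist_force']); print(s['orientation'].round(3))
R,n=press_R(); print(R.round(3)); c=np.array([679.5,106.3,155]); plan(c+8*n,R,4)
snap('wrist','w1'); im,P=pts('wrist','w1'); I=im.astype(int); m=(I[...,0]>110)&(I[...,1]<60)&(P[...,2]>125)&(P[...,2]<180)&(abs(P[...,0]-680)<40)&(abs(P[...,1]-106)<40)
q=P[m];print(len(q),q.mean(0) if len(q) else 0); l=(q-c)@R; l=l[abs(l[:,2])<4]; print('disc in press frame',len(l),l.min(0),l.max(0),cv2.minEnclosingCircle(l[:,:2].astype(np.float32)))
for s4 in(1,-1):
  for s6 in (1,-1):
    q=np.radians(s['joint_pos']); E=lambda a,t:Ro.from_euler(a,t).as_matrix()
    print(s4,s6,(E('z',q[0])@E('y',q[1]+q[2])@E('z',s4*q[3])@E('y',q[4])@E('z',s6*q[5]+np.pi/2)-s['orientation']).__abs__().max().round(3))
```

```text
2.6 [ 25.7  33.8  75.8 -34.2  82.   23.2] [675.47515001 130.08287206 193.36343175] 0.4888377079774364 [-0.20080626  0.18952114 -0.43974587]
[[-0.155  0.982  0.111]
 [ 0.804  0.191 -0.564]
 [-0.575  0.002 -0.818]]
[[-0.159  0.981  0.111]
 [ 0.804  0.194 -0.563]
 [-0.574  0.    -0.819]]
rows 4 [ 0.014 -0.004  0.233 -0.001  0.003 -0.01 ]
mid [677. 120. 177.] end [678.6 110.8 161.6]
1373 [680.07173726 113.36150764 152.33920129]
disc in press frame 1356 [-13.09764364 -15.18786432  -3.95914423] [19.77416899 18.91685719  3.9779737 ] ((2.679736852645874, 1.6442540884017944), 17.479108810424805)
1 1 0.0
1 -1 0.662
-1 1 1.003
-1 -1 1.149
```

View pics/w1.png

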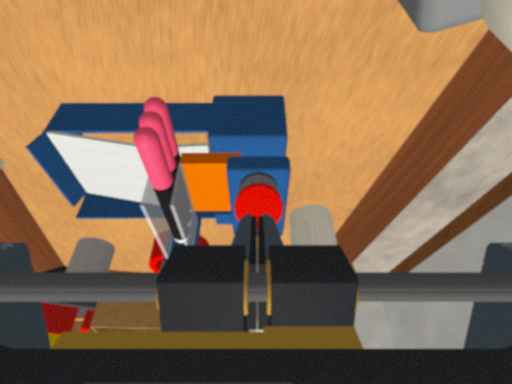

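The wrist view shows the shut fingers right over the red disc at (258,200), with all three pink caps in the stack. The disc centre is about 2 mm off along tool x and y, so I'll correct that while descending.

Request:
{"name": "jog_arm", "arguments": {"series": [[[0.025,0.01,0.23,0,0,0,-1],[0.025,0.01,0.23,0,0,0,-1],[0,0,0.23,0,0,0,-1],[0,0,0.2,0,0,0,-1],[0,0,0.12,0,0,0,-1],[0,0,0.12,0,0,0,-1],[0,0,0.12,0,0,0,-1],[0,0,0.12,0,0,0,-1],[0,0,0.12,0,0,0,-1],[0,0,0.1,0,0,0,-1]]]}}

```text
time: 3.9
tool_pos: [682.3, 98.3, 139.9]
orientation: [[-0.158, 0.981, 0.112], [0.804, 0.194, -0.562], [-0.573, 0.002, -0.82]]
wrist_force: [-4.3, 5.1, 5.6]
grip_width: 0.7
finger_force: 4.1
```

Run:
```python
from h import *
R,n=press_R(); c=np.array([679.5,106.3,155]);s=manip.observe()
print((s['tool_pos']-c)@R, s['wrist_force']@n,s['wrist_force'])
```

```text
[ 1.78891885  1.15177119 17.18742566] 7.909714986085765 [-4.33203466  5.10664022  5.5591943 ]
```

Request:
{"name": "jog_arm", "arguments": {"series": [[[0,0,0.08,0,0,0,-1],[0,0,0.08,0,0,0,-1],[0,0,0.06,0,0,0,-1],[0,0,0.05,0,0,0,-1],[0,0,0.03,0,0,0,-1],[0,0,0,0,0,0,-1],[0,0,0,0,0,0,-1],[0,0,0,0,0,0,-1],[0,0,0,0,0,0,-1],[0,0,0,0,0,0,-1]]]}}

```text
time: 5.15
tool_pos: [683.0, 94.9, 135.0]
orientation: [[-0.156, 0.981, 0.115], [0.806, 0.194, -0.559], [-0.571, 0.006, -0.821]]
wrist_force: [-14.3, 17.0, 25.4]
grip_width: 0.4
finger_force: 15.9
```

Run:
```python
from h import *
R,n=press_R(); c=np.array([679.5,106.3,155]);s=manip.observe()
print((s['tool_pos']-c)@R, s['wrist_force']@n,s['wrist_force'])
```

```text
[ 1.75638766  1.23263134 23.24262987] 31.955928525118694 [-14.3360683   17.04386013  25.35426414]
```

Bottomed: 32 N at the end stop. Retracting.

Request:
{"name": "jog_arm", "arguments": {"series": [[[0,0,-0.2,0,0,0,-1],[0,0,-0.2,0,0,0,-1],[0,0,-0.2,0,0,0,-1],[0,0,-0.25,0,0,0,-1],[0,0,-0.25,0,0,0,-1],[0,0,-0.25,0,0,0,1],[0,0,-0.25,0,0,0,1],[0,0,-0.25,0,0,0,1],[0,0,0,0,0,0,1],[0,0,0,0,0,0,1]]]}}

```text
time: 6.4
tool_pos: [675.2, 132.8, 190.2]
orientation: [[-0.159, 0.981, 0.112], [0.804, 0.194, -0.562], [-0.573, 0.001, -0.819]]
wrist_force: [0.1, 0.0, -0.3]
grip_width: 47.1
finger_force: 0.0
```

Run:
```python
from h import *
snap('top','top1');snap('side','side1')
im,P=pts('top','top1');I=im.astype(int); m=(I[...,0]>110)&(I[...,1]<90)&(I[...,0]>I[...,1]+60)&(P[...,2]>35)&(P[...,2]<90)&(P[...,0]<580)&(P[...,0]>440)&(P[...,1]>0)
q=P[m]; print('pink top',len(q),q.mean(0).round(1),cv2.minAreaRect(q[:,:2].astype(np.float32)))
im2,P2=pts('side','side1');I=im2.astype(int); m=(I[...,0]>110)&(I[...,1]<90)&(I[...,0]>I[...,1]+60)&(P2[...,2]>35)&(P2[...,2]<90)&(P2[...,0]<580)&(P2[...,0]>440)&(P2[...,1]>0)
q=P2[m]; print('pink side',len(q),q.mean(0).round(1),cv2.minAreaRect(q[:,:2].astype(np.float32)))
print('pickup est',O-47*Ex-115*Ey)
a=cv2.resize(im[120:260,150:270,::-1],(480,560));b=cv2.resize(im2[170:310,140:320,::-1],(320,250)); c=np.zeros((560,320,3),np.uint8); c[:250]=b; cv2.imwrite('pics/c2.png',np.hstack([a,c]))
```

```text
pink top 39 [480.   82.4  65.2] ((478.9590148925781, 81.16796112060547), (14.790569305419922, 53.48221969604492), 11.009507179260254)
pink side 128 [478.3  86.8  64.3] ((480.0531005859375, 79.03480529785156), (18.541854858398438, 61.930606842041016), 14.391302108764648)
pickup est [485.76114263  81.76794191   0.        ]
```

View pics/c2.png

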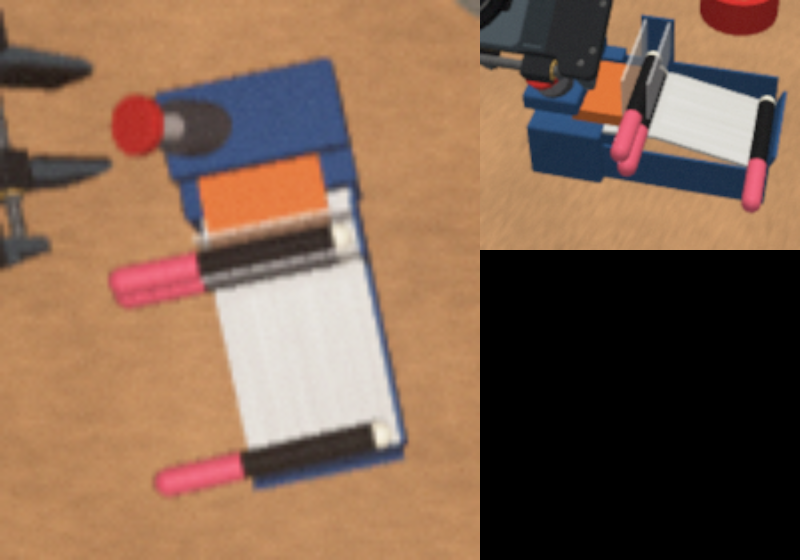

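The first marker is at the ramp foot with its cap centre near (200,475) in the crop. That is about world (480, 81), which matches the pickup estimate. Two markers are left in the stack. I'll plan the approach and fit the kinematics so I can check the standing-up pose.

```bash
cat >> h.py <<'E'
from scipy.optimize import least_squares
E_=lambda a,t:Ro.from_euler(a,t).as_matrix()
def fkR(q): q=np.radians(q); return E_('z',q[0])@E_('y',q[1]+q[2])@E_('z',q[3])@E_('y',q[4])@E_('z',q[5]+np.pi/2)
def fk(q,k):
    L,a1,a2,d1,b,c=k; R=fkR(q); t=np.radians(q)
    s=t[1]+t[2]; r=a1+a2*np.sin(t[1])+b*np.sin(s)+c*np.cos(s); z=d1+a2*np.cos(t[1])+b*np.cos(s)-c*np.sin(s)
    return np.array([r*np.cos(t[0]),r*np.sin(t[0]),z])+L*R[:,2],R
def fitk(S): 
    x0=np.array([250,0,400,350,400,0.]); return least_squares(lambda k:np.r_[np.concatenate([fk(q,k)[0]-p for q,p in S]),(k-x0)*1e-3],x0).x
LO=np.array([-178,-48.3,12.3,-77,2.8,-146.5]);HI=np.array([178,115.4,149.7,257,150.4,146.5])
def ik(p,R,k,q0):
    f=lambda q:np.r_[(fk(q,k)[0]-p)/10,(fk(q,k)[1]-R).ravel()*10]
    r=least_squares(f,np.clip(q0,LO+1,HI-1),bounds=(LO,HI)); return r.x.round(1),r.cost
def pickR(th):
    th=np.radians(th); z=np.sin(th)*Ex-np.cos(th)*Z; return np.c_[np.cross(Ey,z),Ey,z]
E
cat > j.py <<'E'
from h import *
S=[([65.431,18.35,89.697,0,72.0435,-1.146],np.array([228.392,527.230,213.201]))]
import json,os
f='samp.json'; A=json.load(open(f)) if os.path.exists(f) else []
s=manip.observe(); A.append([list(s['joint_pos']),list(s['tool_pos'])]); json.dump(A,open(f,'w'))
S+=[([25.7,33.8,75.8,-34.2,82,23.2],np.array([675.475,130.083,193.363]))]+[(a,np.array(b)) for a,b in A]
k=fitk(S); print('k',k.round(1),[np.abs(fk(q,k)[0]-p).max().round(1) for q,p in S])
E
python3 - <<'E'
from j import *
P0=np.array([480.,81,60])
q0=s['joint_pos']
C=np.array([450.4,-277,0])
for th in (30,45,55):
    R=pickR(th); z=R[:,2]; print(th,'pick',ik(P0+19*z,R,k,q0))
    # marker axis (pink->other) in tool frame
    m=R.T@Ex
    for az in range(-90,181,30):
        h=np.array([np.cos(np.radians(az)),np.sin(np.radians(az)),0])
        zz=np.cos(np.radians(th))*h-np.sin(np.radians(th))*Z
        # Ex->-Z ; Z-> h-ish: pick z = sin Ex - cos Z -> -sin Z + cos h  => Z->-h
        A=np.c_[Ex,Z,np.cross(Ex,Z)];B=np.c_[-Z,-h,np.cross(-Z,-h)]; Rp=B@A.T@R
        G=C+Z*(5+122+3); best=min((ik(G+19*zz,Rp,k,x) for x in ([-30,20,100,40,60,0],[-30,20,100,0,60,90],[-30,0,100,90,60,-90],[-30,20,110,-60,80,90])),key=lambda t:t[1])
        print('  az',az,best)
E
```

```text
k [315.3  53.  574.5  99.4 360.3   4.8] [np.float64(10.5), np.float64(0.2), np.float64(0.2)]
30 pick (array([ 26.6,  25.9, 119.5, -38.7,  50.4,  44.8]), np.float64(1.4532111054236286e-28))
  az -90 (array([ -4.1,  27.1, 142.1, 257. ,  60.4, -94.9]), np.float64(5.6930484640724295))
  az -60 (array([  -9.7,   21.7,  147.7,  235.9,   53.6, -100.1]), np.float64(8.459242244632423e-28))
  az -30 (array([-33.2,  15. , 149.7, 175.6,  39.6, -88.4]), np.float64(0.9700223665900203))
  az 0 (array([-55. ,  22.1, 146.1, 118.4,  53.8, -78. ]), np.float64(2.901108015700616e-28))
  az 30 (array([-60.6,  27.7, 127.8,  76. ,  63.2, -62.3]), np.float64(2.535796715327238e-29))
  az 60 (array([-57.2,  35. , 108.3,  51.4,  80.5, -57.4]), np.float64(2.5370290519362094e-28))
  az 90 (array([-49.8,  42. ,  90.8,  34.4,  98.4, -61.4]), np.float64(8.20360053799979e-29))
  az 120 (array([-40.8,  47. ,  78.4,  17.9, 112.1, -73.2]), np.float64(2.8805659903763493e-28))
  az 150 (array([-31.1,  48.8,  74.1,  -1. , 117.1, -91. ]), np.float64(5.970782171675782e-26))
  az 180 (array([ -21.4,   46.6,   79.4,  -19.8,  1
[... 1481 characters left out ...]
4(0.007625186516283873))
  az 0 (array([-44.6,  12.5, 129.7,  66. ,  26.2, -12.6]), np.float64(5.528746007718124e-29))
  az 30 (array([-50. ,  18.5, 119.6,  50.1,  47.5, -26.8]), np.float64(8.473695766922865e-30))
  az 60 (array([-49.3,  25.2, 107.3,  36.5,  65.6, -40.1]), np.float64(2.324552349978558e-29))
  az 90 (array([-44.8,  31. ,  95.8,  24.4,  80.4, -54.8]), np.float64(2.0338184285023043e-28))
  az 120 (array([-38.4,  34.9,  87.6,  12.2,  90.5, -71.9]), np.float64(2.0550680004540086e-28))
  az 150 (array([-31.2,  36.2,  84.8,  -0.7,  93.9, -91. ]), np.float64(3.9553452813614074e-29))
  az 180 (array([ -24.1,   34.6,   88.2,  -13.5,   89.7, -110. ]), np.float64(5.164921679798066e-29))
```

Picking at a 45° tilt and placing with a pure 90° turn about tool y stays well within the joint ranges. Now the approach numbers.

Run:
```python
from h import *
R=pickR(45);z=R[:,2];G=np.array([480.,81,60])
a=plan(np.array([560.,190,175]),pickR(40),5)
a=plan(G-45*z,R,5,a)
a=plan(G+19*z,R,4,a)
```

```text
rows 5 [ 0.359 -0.509 -0.177 -0.001 -0.175 -0.001]
mid [629. 156. 185.] end [560.1 190.  175. ]
rows 5 [ 0.057 -0.499  0.508  0.    -0.175 -0.   ]
mid [525. 160. 141.] end [473.7 112.2  91.9]
rows 4 [ 0.     0.     0.4    0.001  0.    -0.   ]
mid [478.  90.  69.] end [482.5  67.8  46.7]
```

Request:
{"name": "jog_arm", "arguments": {"series": [[[0.359,-0.509,-0.177,0,-0.175,0,1],[0.359,-0.509,-0.177,0,-0.175,0,1],[0.359,-0.509,-0.177,0,-0.175,0,1],[0.359,-0.509,-0.177,0,-0.175,0,1],[0.359,-0.509,-0.177,0,-0.175,0,1],[0.057,-0.499,0.508,0,-0.175,0,1],[0.057,-0.499,0.508,0,-0.175,0,1],[0.057,-0.499,0.508,0,-0.175,0,1],[0.057,-0.499,0.508,0,-0.175,0,1],[0.057,-0.499,0.508,0,-0.175,0,1]]]}}

```text
time: 7.75
tool_pos: [473.5, 111.9, 91.6]
orientation: [[-0.136, 0.981, 0.138], [0.694, 0.194, -0.694], [-0.707, 0.001, -0.707]]
wrist_force: [-0.0, -0.2, 0.0]
grip_width: 91.2
finger_force: 0.0
```

Run:
```python
from j import *
snap('wrist','w2');im,P=pts('wrist','w2');I=im.astype(int)
m=(I[...,0]>110)&(I[...,1]<110)&(I[...,0]>I[...,1]+60)&(I[...,2]>60)&(P[...,2]>45)&(P[...,2]<85)&(P[...,0]<520)&(P[...,0]>440)
q=P[m]; print(len(q),np.median(q,0).round(1),np.nanpercentile(q,[3,97],axis=0).round(1),cv2.minAreaRect(q[:,:2].astype(np.float32)))
R=pickR(45);G=np.array([480.,81,60]);plan(G+19*R[:,2],R,4)
```

```text
k [316.3   9.6 577.9 144.5 415.3  35.6] [np.float64(10.7), np.float64(0.3), np.float64(0.9), np.float64(0.6)]
1114 [477.3  99.3  66.2] [[468.1  57.5  55.7]
 [489.1 109.9  69. ]] ((479.9481201171875, 80.75997924804688), (18.89866065979004, 62.85502243041992), 13.678221702575684)
rows 4 [ 0.001  0.032  0.382 -0.016  0.009  0.007]
mid [476.  89.  68.] end [482.6  67.8  46.5]
```

View pics/w2.png

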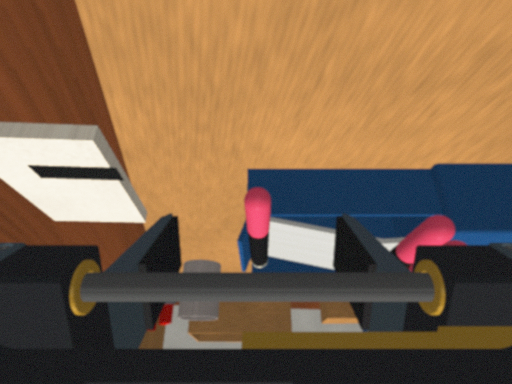

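The cap at (258,210) is centred between the open fingers, and its measured centre is (480,81), as planned. Moving in and gripping.

Request:
{"name": "jog_arm", "arguments": {"series": [[[0,0.03,0.385,0,0,0,1],[0,0.03,0.385,0,0,0,1],[0,0.03,0.385,0,0,0,1],[0,0.03,0.385,0,0,0,1],[0,0,0,0,0,0,1],[0,0,0,0,0,0,-1],[0,0,0,0,0,0,-1],[0,0,0,0,0,0,-1],[0,0,0,0,0,0,-1],[0,0,0,0,0,0,-1]]], "force": 25}}

```text
time: 9.05
tool_pos: [487.2, 70.9, 48.7]
orientation: [[-0.136, 0.981, 0.138], [0.694, 0.194, -0.693], [-0.707, 0.001, -0.707]]
wrist_force: [-0.8, 0.2, 0.3]
grip_width: 43.8
finger_force: 0.0
```

Run:
```python
from j import *
print(s['grip_width'],s['finger_force'],s['wrist_force'],s['tool_pos'])
R=s['orientation'];up=s['tool_pos']+170*Z+np.array([-10,0,0])
a=plan(up,R,5)
R2=R@Ro.from_rotvec([0,-np.pi/2,0]).as_matrix(); print(R2.round(2),'marker',(R2@pickR(45).T@Ex).round(2))
C=np.array([450.4,-277,0]);z2=R2[:,2]
b=plan(C+Z*240+19*z2,R2,17,a)
c=plan(C+Z*131+19*z2,R2,8,b)
```

```text
k [316.9   8.2 579.  141.4 415.3  32.8] [np.float64(10.6), np.float64(0.6), np.float64(1.2), np.float64(0.9), np.float64(1.1)]
43.832254092750766 0.0 [-0.78084429  0.2300457   0.29969044] [487.23001721  70.89358204  48.66382275]
rows 5 [-0.594 -0.048 -0.608  0.     0.     0.   ]
mid [483.  71. 117.] end [477.2  70.9 218.6]
[[ 0.14  0.98  0.14]
 [-0.69  0.19 -0.69]
 [-0.71  0.    0.71]] marker [-0. -0.  1.]
rows 17 [-0.083 -0.138  0.567 -0.    -0.924 -0.   ]
mid [ 467. -105.  163.] end [ 452.9 -289.9  253.2]
rows 8 [ 0.241 -0.    -0.24  -0.     0.     0.   ]
mid [ 453. -290.  199.] end [ 453.1 -290.1  144.4]
```

The fingers are still closing, and the hand sits 5 mm off along y because my last plan used an unsettled reading. I'll correct it before contact and let them close.

Request:
{"name": "jog_arm", "arguments": {"series": [[[0,-0.13,0.06,0,0,0,0],[0,0,0,0,0,0,-1],[0,0,0,0,0,0,-1],[0,0,0,0,0,0,-1],[0,0,0,0,0,0,-1],[0,0,0,0,0,0,-1],[0,0,0,0,0,0,-1],[0,0,0,0,0,0,-1],[0,0,0,0,0,0,-1],[0,0,0,0,0,0,-1]]], "force": 25}}

```text
time: 10.3
tool_pos: [482.8, 68.3, 46.9]
orientation: [[-0.136, 0.981, 0.139], [0.694, 0.194, -0.693], [-0.707, 0.002, -0.707]]
wrist_force: [2.9, 0.8, 0.4]
grip_width: 17.7
finger_force: 25.0
```

Run:
```python
from j import *
print(s['grip_width'],s['finger_force'],s['wrist_force'],s['tool_pos'])
R=s['orientation'];up=s['tool_pos']+170*Z+np.array([-10,0,0])
a=plan(up,R,5)
R2=R@Ro.from_rotvec([0,np.pi/2,0]).as_matrix(); print(R2.round(2),'marker',(R2@pickR(45).T@Ex).round(2))
C=np.array([450.4,-277,0]);z2=R2[:,2]
b=plan(C+Z*240+19*z2,R2,17,a)
c=plan(C+Z*131+19*z2,R2,8,b)
```

```text
k [317.2   7.8 579.3 140.6 415.3  32. ] [np.float64(10.5), np.float64(0.8), np.float64(1.3), np.float64(0.9), np.float64(0.7), np.float64(0.7)]
17.71653568112 24.971971213817596 [2.87280096 0.79960842 0.44861917] [482.79702887  68.25933629  46.9349074 ]
rows 5 [-0.594 -0.048 -0.608  0.     0.     0.   ]
mid [479.  68. 115.] end [472.7  68.2 216.9]
[[-0.14  0.98 -0.14]
 [ 0.69  0.19  0.69]
 [ 0.71  0.   -0.71]] marker [ 0.  0. -1.]
rows 17 [-0.524 -0.131  0.008 -0.     0.924  0.   ]
mid [460. -85. 288.] end [ 447.7 -263.8  226.6]
rows 8 [-0.241 -0.     0.241  0.    -0.    -0.   ]
mid [ 448. -264.  172.] end [ 447.9 -263.7  117.6]
```

The marker is gripped at 17.7 mm with 25 N. Lifting straight up, then turning it upright on the way to the cup.

Request:
{"name": "jog_arm", "arguments": {"series": [[[-0.3,0,-0.3,0,0,0,-1],[-0.6,0,-0.6,0,0,0,-1],[-0.6,0,-0.6,0,0,0,-1],[-0.6,0,-0.6,0,0,0,-1],[-0.6,0,-0.6,0,0,0,-1],[-0.4,-0.06,-0.2,0,0.5,0,-1],[-0.524,-0.14,0.008,0,0.924,0,-1],[-0.524,-0.14,0.008,0,0.924,0,-1],[-0.524,-0.14,0.008,0,0.924,0,-1],[-0.524,-0.14,0.008,0,0.924,0,-1]]]}}

```text
time: 11.55
tool_pos: [470.9, -10.9, 263.5]
orientation: [[-0.181, 0.981, 0.069], [0.918, 0.194, -0.347], [-0.354, 0.001, -0.935]]
wrist_force: [-0.3, 0.1, 0.4]
grip_width: 17.4
finger_force: 25.0
```

Request:
{"name": "jog_arm", "arguments": {"series": [[[-0.524,-0.14,0.008,0,0.924,0,-1],[-0.524,-0.14,0.008,0,0.924,0,-1],[-0.524,-0.14,0.008,0,0.924,0,-1],[-0.524,-0.14,0.008,0,0.924,0,-1],[-0.524,-0.14,0.008,0,0.924,0,-1],[-0.524,-0.14,0.008,0,0.924,0,-1],[-0.524,-0.14,0.008,0,0.924,0,-1],[-0.524,-0.14,0.008,0,0.924,0,-1],[-0.524,-0.14,0.008,0,0.924,0,-1],[0,0,0,0,0.5,0,-1]]]}}

```text
time: 12.8
tool_pos: [457.7, -200.8, 258.5]
orientation: [[-0.167, 0.981, -0.096], [0.851, 0.192, 0.488], [0.497, -0.0, -0.868]]
wrist_force: [1.6, 1.6, -0.6]
grip_width: 17.5
finger_force: 25.0
```

Run:
```python
from j import *
print(s['grip_width'],s['tool_pos'],s['orientation'].round(3))
z=np.cos(np.pi/4)*-Ex-np.sin(np.pi/4)*Z; R2=np.c_[np.cross(Ey,z),Ey,z]
C=np.array([450.4,-277,0])
b=plan(C+Z*240+19*z,R2,6)
c=plan(C+Z*150+19*z,R2,4,b); plan(C+Z*131+19*z,R2,4,c)
```

```text
k [320.7   2.  589.  132.8 414.8  29.4] [np.float64(9.5), np.float64(2.8), np.float64(3.3), np.float64(1.8), np.float64(1.5), np.float64(1.5), np.float64(15.0)]
17.543140569506434 [ 457.73709987 -200.76414465  258.54155359] [[-0.167  0.981 -0.096]
 [ 0.851  0.192  0.488]
 [ 0.497 -0.    -0.868]]
rows 6 [-0.281 -0.091 -0.04   0.002  0.441 -0.003]
mid [ 453. -233.  245.] end [ 447.9 -263.8  226.6]
rows 4 [-0.398 -0.001  0.398 -0.     0.     0.   ]
mid [ 448. -264.  182.] end [ 447.7 -263.8  136.5]
rows 4 [-0.084  0.     0.084 -0.     0.     0.   ]
mid [ 448. -264.  127.] end [ 447.7 -263.9  117.5]
```

Request:
{"name": "jog_arm", "arguments": {"series": [[[-0.281,-0.091,-0.04,0,0.441,0,-1],[-0.281,-0.091,-0.04,0,0.441,0,-1],[-0.281,-0.091,-0.04,0,0.441,0,-1],[-0.281,-0.091,-0.04,0,0.441,0,-1],[-0.281,-0.091,-0.04,0,0.441,0,-1],[-0.281,-0.091,-0.04,0,0.441,0,-1],[0,0,0,0,0,0,-1],[0,0,0,0,0,0,-1],[0,0,0,0,0,0,-1],[0,0,0,0,0,0,-1]]]}}

```text
time: 14.05
tool_pos: [449.0, -263.1, 227.8]
orientation: [[-0.14, 0.981, -0.136], [0.698, 0.195, 0.69], [0.703, 0.002, -0.711]]
wrist_force: [0.6, -0.4, -0.2]
grip_width: 17.4
finger_force: 25.0
```

Run:
```python
from j import *
print(s['grip_width'],s['tool_pos'],s['orientation'].round(3))
z=np.cos(np.pi/4)*-Ex-np.sin(np.pi/4)*Z; R2=np.c_[np.cross(Ey,z),Ey,z]
C=np.array([450.4,-277,0])
b=plan(C+Z*240+19*z,R2,2)
c=plan(C+Z*150+19*z,R2,4,b); plan(C+Z*131+19*z,R2,4,c)
snap('side','s3')
im,P=pts('side','s3');I=im.astype(int)
near=(abs(P[...,0]-450)<40)&(abs(P[...,1]+277)<40)
for lo in range(110,150,10): 
    q=P[near&(P[...,2]>lo)&(P[...,2]<lo+10)]; print(lo,len(q),np.median(q,0).round(1) if len(q) else '')
r=P[near&(P[...,2]>80)&(P[...,2]<97)];print(cv2.minEnclosingCircle(r[:,:2].astype(np.float32)))
cv2.imwrite('pics/c3.png',cv2.resize(im[30:210,280:440,::-1],(533,600)))
```

```text
k [324.3   3.2 584.  137.9 414.8  26.4] [np.float64(9.7), np.float64(5.1), np.float64(5.6), np.float64(3.1), np.float64(3.5), np.float64(3.5), np.float64(13.3), np.float64(13.3)]
17.370109576988213 [ 448.96840157 -263.06501177  227.80924739] [[-0.14   0.981 -0.136]
 [ 0.698  0.195  0.69 ]
 [ 0.703  0.002 -0.711]]
rows 2 [-0.015 -0.016  0.007  0.005  0.03   0.007]
mid [ 448. -263.  227.] end [ 447.8 -263.8  226.6]
rows 4 [-0.398 -0.     0.398 -0.    -0.    -0.   ]
mid [ 448. -264.  182.] end [ 447.8 -263.8  136.5]
rows 4 [-0.084 -0.     0.083 -0.    -0.    -0.   ]
mid [ 448. -264.  127.] end [ 447.8 -263.9  117.6]
110 0 
120 12 [ 449.  -271.3  128.7]
130 36 [ 449.8 -270.   134.9]
140 38 [ 450.7 -270.4  144.5]
((450.3056335449219, -276.9617004394531), 34.65575408935547)
```

View pics/c3.png

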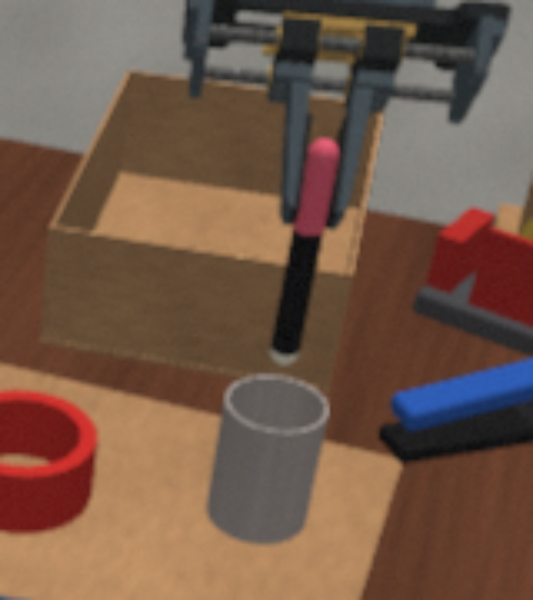

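The side view shows the marker held upright and directly above the cup mouth at crop (277,400), with its tip at about (285,357). I'll lean it about 7° to the left and set it on the cup's left side, leaving room for the second.

```bash
cat >> h.py <<'E'
C=np.array([450.4,-277,0])
def placeR(t):
    z=np.cos(np.pi/4)*-Ex-np.sin(np.pi/4)*Z; R=np.c_[np.cross(Ey,z),Ey,z]
    return R@Ro.from_rotvec([0,-np.radians(t),0]).as_matrix()
def placep(t,off,h,offy=0):
    up=np.cos(np.radians(t))*Z-np.sin(np.radians(t))*Ex
    return C-off*Ex+offy*Ey+h*Z+122*up+19*placeR(t)[:,2]
E
python3 - <<'E'
from h import *
R=placeR(7); print((R@pickR(45).T@Ex).round(2))
a=plan(placep(7,6,112),R,2); a=plan(placep(7,6,9),R,7,a)
E
```

```text
[ 0.02 -0.12 -0.99]
rows 2 [ 0.09  -0.016  0.247  0.005 -0.582  0.006]
mid [ 446. -254.  223.] end [ 444.1 -245.   218.1]
rows 7 [-0.227  0.     0.29   0.     0.    -0.   ]
mid [ 444. -245.  174.] end [ 444.1 -245.1  115. ]
```

Request:
{"name": "jog_arm", "arguments": {"series": [[[0.09,-0.016,0.247,0.005,-0.582,0.006,-1],[0.09,-0.016,0.247,0.005,-0.582,0.006,-1],[-0.227,0,0.29,0,0,0,-1],[-0.227,0,0.29,0,0,0,-1],[-0.227,0,0.29,0,0,0,-1],[-0.227,0,0.29,0,0,0,-1],[-0.227,0,0.29,0,0,0,-1],[-0.227,0,0.29,0,0,0,-1],[-0.2,0,0.25,0,0,0,-1],[0,0,0,0,0,0,-1]]]}}

```text
time: 15.35
tool_pos: [443.6, -245.2, 115.5]
orientation: [[-0.151, 0.981, -0.121], [0.772, 0.194, 0.606], [0.618, -0.002, -0.786]]
wrist_force: [-0.2, -0.9, 0.1]
grip_width: 17.8
finger_force: 25.0
```

Run:
```python
from h import *
s=manip.observe();R=placeR(7)
print(s['tool_pos'],placep(7,6,9),s['wrist_force'],s['finger_force'],s['grip_width']); plan(placep(7,6,7),R,1)
```

```text
[ 443.56585168 -245.15660433  115.52546456] [ 444.07463639 -245.0545794   115.11842618] [-0.21633627 -0.91968736  0.06352994] 24.97803658246994 17.76888347090473
rows 1 [-0.037  0.013  0.047 -0.011 -0.025 -0.016]
mid [ 444. -245.  113.] end [ 444.1 -245.1  113.1]
```

Request:
{"name": "jog_arm", "arguments": {"series": [[[-0.037,0,0.047,0,0,0,-1],[0,0,0,0,0,0,-1],[0,0,0,0,0,0,0],[0,0,0,0,0,0,0],[0,0,0,0,0,0,0],[0,0,0,0,0,0,0],[0,0,-0.2,0,0,0,0],[0,0,-0.5,0,0,0,0],[0,0,-0.8,0,0,0,0],[0,0,-0.8,0,0,0,0]]]}}

```text
time: 16.6
tool_pos: [455.1, -301.9, 187.6]
orientation: [[-0.152, 0.981, -0.12], [0.773, 0.194, 0.604], [0.616, -0.001, -0.788]]
wrist_force: [0.3, -0.2, -0.2]
grip_width: 45.6
finger_force: 0.0
```

Run:
```python
from h import *
snap('side','s4');im,P=pts('side','s4')
near=(abs(P[...,0]-450)<60)&(abs(P[...,1]+277)<60)
for lo in range(95,165,10): 
    q=P[near&(P[...,2]>lo)&(P[...,2]<lo+10)]; print(lo,len(q),np.median(q,0).round(1) if len(q) else '')
r=P[near&(P[...,2]>75)&(P[...,2]<88)];print(cv2.minEnclosingCircle(r[:,:2].astype(np.float32)))
s=manip.observe();print(s['joint_pos'].round(1))
R,n=press_R(); c=np.array([679.5,106.3,155])+R@[1.8,1.2,-1.8]
a=plan(np.array([450,-150,300.]),placeR(50),8)
a=plan(c+40*n,R,22,a)
a=plan(c+40*n,R,30)
cv2.imwrite('pics/c4.png',cv2.resize(im[30:210,280:440,::-1],(533,600)))
```

```text
95 28 [ 443.5 -249.3  100.8]
105 30 [ 443.1 -247.   110.2]
115 34 [ 442.6 -245.7  119.5]
125 34 [ 442.2 -244.3  129.8]
135 36 [ 442.8 -242.4  140.5]
145 46 [ 442.7 -244.7  150.3]
155 0 
((450.928466796875, -276.06158447265625), 35.635414123535156)
[-46.6  33.8  77.7  19.6 100.9 -59.6]
rows 8 [ 0.577  0.074 -0.172  0.005 -0.931 -0.001]
mid [ 455. -238.  259.] end [ 449.9 -150.1  299.9]
rows 22 [ 0.295  0.314  0.033 -0.    -0.238 -0.   ]
mid [561.  -2. 259.] end [675.8 131.8 187.8]
rows 30 [ 0.344  0.25   0.018  0.001 -0.423 -0.001]
mid [566. -86. 252.] end [675.8 132.1 187.7]
```

View pics/c4.png

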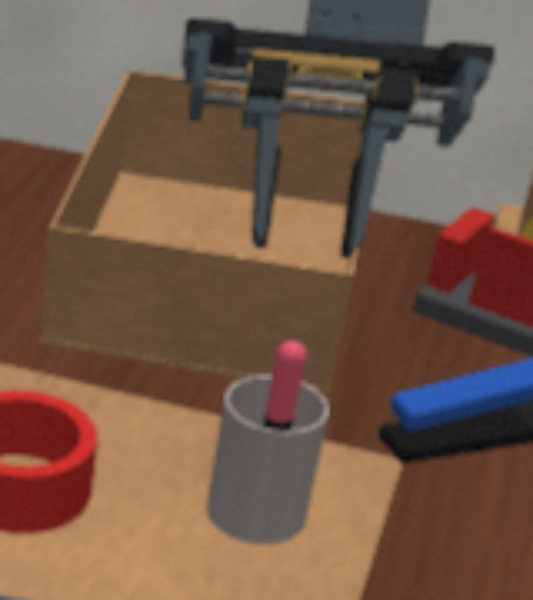

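The first marker stands in the cup (pink cap at crop (285,380)), leaning left against the rim, and the cup is upright. Back to the plunger.

Request:
{"name": "jog_arm", "arguments": {"series": [[[0.577,0.074,-0.172,0,-0.931,0,-1],[0.577,0.074,-0.172,0,-0.931,0,-1],[0.577,0.074,-0.172,0,-0.931,0,-1],[0.577,0.074,-0.172,0,-0.931,0,-1],[0.577,0.074,-0.172,0,-0.931,0,-1],[0.577,0.074,-0.172,0,-0.931,0,-1],[0.577,0.074,-0.172,0,-0.931,0,-1],[0.577,0.074,-0.172,0,-0.931,0,-1],[0.295,0.314,0.033,0,-0.238,0,-1],[0.295,0.314,0.033,0,-0.238,0,-1]]]}}

```text
time: 17.9
tool_pos: [468.7, -118.3, 292.6]
orientation: [[-0.193, 0.981, 0.025], [0.973, 0.195, -0.126], [-0.129, 0.0, -0.992]]
wrist_force: [-0.2, -0.0, -0.0]
grip_width: 0.3
finger_force: 0.0
```

Request:
{"name": "jog_arm", "arguments": {"series": [[[0.295,0.314,0.033,0,-0.238,0,-1],[0.295,0.314,0.033,0,-0.238,0,-1],[0.295,0.314,0.033,0,-0.238,0,-1],[0.295,0.314,0.033,0,-0.238,0,-1],[0.295,0.314,0.033,0,-0.238,0,-1],[0.295,0.314,0.033,0,-0.238,0,-1],[0.295,0.314,0.033,0,-0.238,0,-1],[0.295,0.314,0.033,0,-0.238,0,-1],[0.295,0.314,0.033,0,-0.238,0,-1],[0.295,0.314,0.033,0,-0.238,0,-1]]]}}

```text
time: 19.15
tool_pos: [570.5, 14.8, 251.7]
orientation: [[-0.181, 0.981, 0.069], [0.916, 0.194, -0.352], [-0.359, -0.001, -0.933]]
wrist_force: [-0.8, 0.4, -0.7]
grip_width: 0.1
finger_force: 0.0
```

Request:
{"name": "jog_arm", "arguments": {"series": [[[0.295,0.314,0.033,0,-0.238,0,-1],[0.295,0.314,0.033,0,-0.238,0,-1],[0.295,0.314,0.033,0,-0.238,0,-1],[0.295,0.314,0.033,0,-0.238,0,-1],[0.295,0.314,0.033,0,-0.238,0,-1],[0.295,0.314,0.033,0,-0.238,0,-1],[0.295,0.314,0.033,0,-0.238,0,-1],[0,0,0,0,0,0,-1],[0,0,0,0,0,0,-1],[0,0,0,0,0,0,-1]]]}}

```text
time: 20.4
tool_pos: [642.9, 100.2, 209.3]
orientation: [[-0.166, 0.981, 0.098], [0.845, 0.193, -0.499], [-0.508, 0.0, -0.861]]
wrist_force: [0.1, 0.1, -0.0]
grip_width: 0.8
finger_force: 0.0
```

Run:
```python
from h import *
s=manip.observe(); print(s['joint_pos'].round(1),s['wrist_force'])
R,n=press_R(); c=np.array([679.5,106.3,155])+R@[1.8,1.2,-1.8]
a=plan(c+4*n,R,4); print((a[0]-c)@R)
```

```text
[ 22.7  28.4  81.1 -30.5  79.   19.8] [ 0.11753141  0.14630046 -0.00659927]
rows 4 [ 0.188  0.239  0.255 -0.001 -0.195 -0.003]
mid [661. 106. 184.] end [679.7 111.2 158.7]
[-0.02475131 -0.03028921 -3.98669309]
```

Run:
```python
from h import *
R,n=press_R(); c=np.array([679.5,106.3,155])+R@[1.8,1.2,-1.8]
a=plan(c+12*n,R,4); print((a[0]-c)@R)
```

```text
rows 4 [ 0.191  0.239  0.205 -0.001 -0.195 -0.003]
mid [661. 108. 187.] end [678.8 115.8 165.2]
[  0.06603943  -0.02666493 -11.99866032]
```

Request:
{"name": "jog_arm", "arguments": {"series": [[[0.191,0.239,0.205,0,-0.195,-0.003,-1],[0.191,0.239,0.205,0,-0.195,-0.003,-1],[0.191,0.239,0.205,0,-0.195,-0.003,-1],[0.191,0.239,0.205,0,-0.195,-0.003,-1],[0,0,0,0,0,0,-1],[0,0,0.12,0,0,0,-1],[0,0,0.12,0,0,0,-1],[0,0,0.12,0,0,0,-1],[0,0,0.12,0,0,0,-1],[0,0,0.12,0,0,0,-1]]]}}

```text
time: 21.65
tool_pos: [681.5, 102.7, 145.6]
orientation: [[-0.159, 0.981, 0.111], [0.803, 0.194, -0.563], [-0.574, -0.0, -0.819]]
wrist_force: [-1.7, 2.3, 6.3]
grip_width: 0.4
finger_force: 3.0
```

Run:
```python
from h import *
R,n=press_R(); c=np.array([679.5,106.3,155]);s=manip.observe()
print((s['tool_pos']-c)@R, s['wrist_force']@n)
```

```text
[2.169963   1.27298926 9.92668958] 6.701713653462136
```

Request:
{"name": "jog_arm", "arguments": {"series": [[[0,0,0.1,0,0,0,-1],[0,0,0.1,0,0,0,-1],[0,0,0.1,0,0,0,-1],[0,0,0.08,0,0,0,-1],[0,0,0.05,0,0,0,-1],[0,0,0.03,0,0,0,-1],[0,0,0,0,0,0,-1],[0,0,0,0,0,0,-1],[0,0,0,0,0,0,-1],[0,0,0,0,0,0,-1]]]}}

```text
time: 22.9
tool_pos: [683.0, 95.2, 134.7]
orientation: [[-0.157, 0.981, 0.114], [0.805, 0.194, -0.561], [-0.572, 0.003, -0.82]]
wrist_force: [-10.9, 13.1, 22.0]
grip_width: 0.5
finger_force: 13.6
```

Run:
```python
from h import *
R,n=press_R(); c=np.array([679.5,106.3,155]);s=manip.observe()
print((s['tool_pos']-c)@R, s['wrist_force']@n)
```

```text
[ 2.17681249  1.31442596 23.20198642] 26.598506108280716
```

Fully home again: 26.6 N at the same 23.2 mm stop. Retracting.

Request:
{"name": "jog_arm", "arguments": {"series": [[[0,0,-0.2,0,0,0,-1],[0,0,-0.2,0,0,0,-1],[0,0,-0.2,0,0,0,-1],[0,0,-0.25,0,0,0,-1],[0,0,-0.25,0,0,0,1],[0,0,-0.25,0,0,0,1],[0,0,-0.25,0,0,0,1],[0,0,-0.25,0,0,0,1],[0,0,0,0,0,0,1],[0,0,0,0,0,0,1]]]}}

```text
time: 24.15
tool_pos: [675.3, 134.1, 190.2]
orientation: [[-0.16, 0.981, 0.11], [0.803, 0.195, -0.563], [-0.574, -0.002, -0.819]]
wrist_force: [0.3, 0.6, 0.3]
grip_width: 57.6
finger_force: 0.0
```

Run:
```python
from h import *
snap('top','top2');snap('side','side2')
for nm,fn in(('top','top2'),('side','side2')):
    im,P=pts(nm,fn);I=im.astype(int); m=(I[...,0]>110)&(I[...,1]<90)&(I[...,0]>I[...,1]+60)&(P[...,2]>35)&(P[...,2]<90)&(P[...,0]<540)&(P[...,0]>440)&(P[...,1]>0)
    q=P[m]; print(nm,len(q),q.mean(0).round(1),cv2.minAreaRect(q[:,:2].astype(np.float32)))
R=pickR(45);z=R[:,2];G=np.array([480.,81,60])
a=plan(np.array([560.,190,175]),pickR(40),5)
a=plan(G-45*z,R,5,a)
```

```text
top 38 [479.7  80.   65. ] ((478.9988098144531, 80.63507080078125), (14.708192825317383, 53.37287139892578), 10.421808242797852)
side 128 [478.3  86.9  64.4] ((480.06512451171875, 79.64236450195312), (18.45488739013672, 61.51220703125), 14.200947761535645)
rows 5 [ 0.355 -0.51  -0.173 -0.003 -0.174  0.003]
mid [629. 157. 185.] end [560.1 190.1 175. ]
rows 5 [ 0.057 -0.499  0.509 -0.    -0.174 -0.   ]
mid [525. 160. 141.] end [473.8 112.2  91.7]
```

The second marker lies in the same place, so I'll repeat the approach.

Request:
{"name": "jog_arm", "arguments": {"series": [[[0.357,-0.51,-0.175,0,-0.175,0,1],[0.357,-0.51,-0.175,0,-0.175,0,1],[0.357,-0.51,-0.175,0,-0.175,0,1],[0.357,-0.51,-0.175,0,-0.175,0,1],[0.357,-0.51,-0.175,0,-0.175,0,1],[0.057,-0.5,0.508,0,-0.175,0,1],[0.057,-0.5,0.508,0,-0.175,0,1],[0.057,-0.5,0.508,0,-0.175,0,1],[0.057,-0.5,0.508,0,-0.175,0,1],[0.057,-0.5,0.508,0,-0.175,0,1]]]}}

```text
time: 25.5
tool_pos: [473.0, 112.4, 91.9]
orientation: [[-0.138, 0.981, 0.137], [0.693, 0.195, -0.694], [-0.708, -0.001, -0.706]]
wrist_force: [0.2, -0.3, 0.5]
grip_width: 91.5
finger_force: 0.0
```

Request:
{"name": "jog_arm", "arguments": {"series": [[[0,0,0,0,0,0,1],[0,0,0,0,0,0,1],[0,0,0.4,0,0,0,1],[0,0,0.4,0,0,0,1],[0,0,0.4,0,0,0,1],[0,0,0.4,0,0,0,1],[0,0,0,0,0,0,0],[0,0,0,0,0,0,0],[0,0,0,0,0,0,0],[0,0,0,0,0,0,0]]]}}

```text
time: 26.75
tool_pos: [482.5, 69.0, 47.5]
orientation: [[-0.138, 0.981, 0.138], [0.693, 0.195, -0.694], [-0.707, -0.0, -0.707]]
wrist_force: [0.0, -0.8, 0.2]
grip_width: 54.3
finger_force: 0.0
```

Run:
```python
from h import *
s=manip.observe();print(s['grip_width'],s['wrist_force'])
R=pickR(45);z=R[:,2];G=np.array([480.,81,60]); plan(G+19*z,R,1)
```

```text
54.3055643006451 [ 0.01507306 -0.79085788  0.2172502 ]
rows 1 [-0.004 -0.003  0.039  0.003  0.002  0.009]
mid [483.  68.  47.] end [482.6  67.8  46.6]
```

Request:
{"name": "jog_arm", "arguments": {"series": [[[0,0,0.039,0,0,0,0],[0,0,0,0,0,0,-1],[0,0,0,0,0,0,-1],[0,0,0,0,0,0,-1],[0,0,0,0,0,0,-1],[0,0,0,0,0,0,-1],[0,0,0,0,0,0,-1],[0,0,0,0,0,0,-1],[0,0,0,0,0,0,-1],[0,0,0,0,0,0,-1]]], "force": 25}}

```text
time: 28.0
tool_pos: [482.9, 67.7, 46.2]
orientation: [[-0.138, 0.981, 0.138], [0.693, 0.195, -0.694], [-0.707, -0.001, -0.707]]
wrist_force: [3.7, 0.0, -0.7]
grip_width: 17.6
finger_force: 25.0
```

Request:
{"name": "jog_arm", "arguments": {"series": [[[-0.3,0,-0.3,0,0,0,-1],[-0.6,0,-0.6,0,0,0,-1],[-0.6,0,-0.6,0,0,0,-1],[-0.6,0,-0.6,0,0,0,-1],[-0.6,0,-0.6,0,0,0,-1],[-0.4,-0.06,-0.2,0,0.5,0,-1],[-0.524,-0.14,0.008,0,0.924,0,-1],[-0.524,-0.14,0.008,0,0.924,0,-1],[-0.524,-0.14,0.008,0,0.924,0,-1],[-0.524,-0.14,0.008,0,0.924,0,-1]]]}}

```text
time: 29.25
tool_pos: [471.3, -11.2, 262.9]
orientation: [[-0.183, 0.981, 0.067], [0.917, 0.195, -0.348], [-0.354, -0.002, -0.935]]
wrist_force: [1.0, -0.0, -0.8]
grip_width: 17.6
finger_force: 25.0
```

Request:
{"name": "jog_arm", "arguments": {"series": [[[-0.524,-0.14,0.008,0,0.924,0,-1],[-0.524,-0.14,0.008,0,0.924,0,-1],[-0.524,-0.14,0.008,0,0.924,0,-1],[-0.524,-0.14,0.008,0,0.924,0,-1],[-0.524,-0.14,0.008,0,0.924,0,-1],[-0.524,-0.14,0.008,0,0.924,0,-1],[-0.524,-0.14,0.008,0,0.924,0,-1],[0,0,0,0,0,0,-1],[0,0,0,0,0,0,-1],[0,0,0,0,0,0,-1]]]}}

```text
time: 30.5
tool_pos: [462.3, -158.4, 273.2]
orientation: [[-0.189, 0.981, -0.055], [0.942, 0.196, 0.271], [0.277, -0.0, -0.961]]
wrist_force: [-1.3, 0.9, -0.8]
grip_width: 17.3
finger_force: 25.0
```

Run:
```python
from h import *
s=manip.observe();print(s['grip_width'],s['tool_pos'])
a=plan(placep(-2,-15,130,7),placeR(-2),8);a=plan(placep(-2,-15,9,7),placeR(-2),8,a)
```

```text
17.33846993161028 [ 462.34884296 -158.43280932  273.21064063]
rows 8 [-0.382 -0.087 -0.092 -0.002  0.675  0.002]
mid [ 461. -222.  264.] end [ 458.4 -281.   238.9]
rows 8 [-0.276 -0.     0.258  0.    -0.     0.   ]
mid [ 458. -281.  178.] end [ 458.4 -280.8  118. ]
```

Run:
```python
from h import *
a=plan(placep(-2,-15,165,7),placeR(-2),7);a=plan(placep(-2,-15,115,7),placeR(-2),2,a)
```

```text
rows 7 [-0.375 -0.1   -0.214 -0.002  0.771  0.002]
mid [ 461. -211.  282.] end [ 458.3 -281.1  274. ]
rows 2 [-0.456  0.001  0.428 -0.001  0.001  0.001]
mid [ 458. -281.  249.] end [ 458.3 -280.9  224. ]
```

Request:
{"name": "jog_arm", "arguments": {"series": [[[-0.375,-0.1,-0.214,-0.002,0.771,0.002,-1],[-0.375,-0.1,-0.214,-0.002,0.771,0.002,-1],[-0.375,-0.1,-0.214,-0.002,0.771,0.002,-1],[-0.375,-0.1,-0.214,-0.002,0.771,0.002,-1],[-0.375,-0.1,-0.214,-0.002,0.771,0.002,-1],[-0.375,-0.1,-0.214,-0.002,0.771,0.002,-1],[-0.375,-0.1,-0.214,-0.002,0.771,0.002,-1],[-0.45,0,0.42,0,0,0,-1],[0,0,0,0,0,0,-1],[0,0,0,0,0,0,-1]]]}}

```text
time: 31.75
tool_pos: [458.7, -281.6, 250.0]
orientation: [[-0.133, 0.981, -0.142], [0.67, 0.194, 0.717], [0.731, 0.0, -0.683]]
wrist_force: [-0.2, -0.9, -0.4]
grip_width: 17.6
finger_force: 25.0
```

Run:
```python
from h import *
s=manip.observe();print(s['grip_width'],s['tool_pos'])
a=plan(placep(-2,-15,112,7),placeR(-2),2);a=plan(placep(-2,-15,9,7),placeR(-2),7,a)
snap('side','s5');im,P=pts('side','s5')
near=(abs(P[...,0]-455)<40)&(abs(P[...,1]+280)<45)
for lo in range(95,200,10): 
    q=P[near&(P[...,2]>lo)&(P[...,2]<lo+10)]; print(lo,len(q),np.median(q,0).round(1) if len(q) else '')
cv2.imwrite('pics/c5.png',cv2.resize(im[20:200,280:440,::-1],(533,600)))
```

```text
17.552016831330004 [ 458.72183491 -281.58661195  250.02805484]
rows 2 [-0.259 -0.004  0.255  0.001  0.006  0.002]
mid [ 458. -281.  235.] end [ 458.3 -280.9  221. ]
rows 7 [-0.269  0.     0.251  0.     0.    -0.   ]
mid [ 458. -281.  177.] end [ 458.3 -280.9  117.9]
95 31 [ 443.9 -248.8  100.8]
105 29 [ 441.8 -247.6  109.5]
115 33 [ 443.4 -245.5  119.4]
125 35 [ 441.9 -244.   130. ]
135 35 [ 443.4 -241.9  140.4]
145 68 [ 446.3 -247.4  150.6]
155 42 [ 458.6 -285.8  159.9]
165 37 [ 459.3 -286.3  170. ]
175 39 [ 458.5 -286.8  180.4]
185 42 [ 458.7 -286.3  190.9]
195 37 [ 459.8 -286.9  199.8]
```

View pics/c5.png

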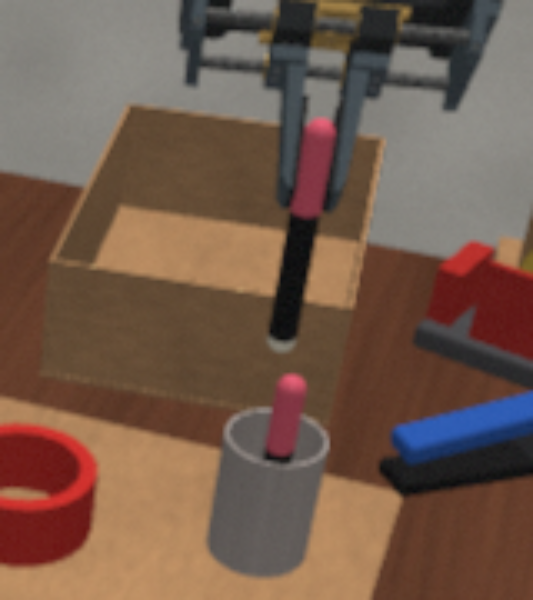

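The side view shows marker 2 upright above the right/back part of the mouth (tip at about (282,343)). Marker 1 leans left at (288,415), well clear. I'll descend with the placement trimmed about 2 mm inwards.

Run:
```python
from h import *
a=plan(placep(-2,-13.5,112,6),placeR(-2),2);a=plan(placep(-2,-13.5,8,6),placeR(-2),7,a)
```

```text
rows 2 [-0.246 -0.016  0.271  0.003  0.01   0.002]
mid [ 458. -281.  236.] end [ 457.  -279.6  221. ]
rows 7 [-0.272 -0.     0.253 -0.    -0.     0.   ]
mid [ 457. -280.  176.] end [ 457.1 -279.8  117. ]
```

Request:
{"name": "jog_arm", "arguments": {"series": [[[-0.246,-0.016,0.271,0.003,0.01,0.002,-1],[-0.246,-0.016,0.271,0.003,0.01,0.002,-1],[-0.272,0,0.253,0,0,0,-1],[-0.272,0,0.253,0,0,0,-1],[-0.272,0,0.253,0,0,0,-1],[-0.272,0,0.253,0,0,0,-1],[-0.272,0,0.253,0,0,0,-1],[-0.272,0,0.253,0,0,0,-1],[-0.25,0,0.235,0,0,0,-1],[0,0,0,0,0,0,-1]]]}}

```text
time: 33.05
tool_pos: [456.0, -279.8, 115.6]
orientation: [[-0.129, 0.981, -0.143], [0.667, 0.193, 0.72], [0.734, -0.003, -0.679]]
wrist_force: [1.1, -0.3, 0.5]
grip_width: 17.6
finger_force: 25.0
```

Run:
```python
from h import *
s=manip.observe();print(s['grip_width'],s['tool_pos'],s['wrist_force'],s['moment'])
a=plan(placep(-2,-13.5,7,6),placeR(-2),1)
```

```text
17.554862750293236 [ 456.02590813 -279.7997812   115.59181763] [ 1.13954202 -0.25781623  0.50620529] [-0.46980797 -0.07353779 -0.01679917]
rows 1 [ 0.007  0.026 -0.007 -0.009 -0.037 -0.029]
mid [ 457. -280.  116.] end [ 457.1 -279.6  116. ]
```

Nothing is pushing back, and the tip is about 2 mm above the floor. Release and retreat.

Request:
{"name": "jog_arm", "arguments": {"series": [[[0,0,0,0,0,0,-0.5],[0,0,0,0,0,0,-0.3],[0,0,0,0,0,0,-0.3],[0,0,0,0,0,0,-0.3],[0,0,-0.1,0,0,0,-0.3],[0,0,-0.3,0,0,0,-0.3],[0,0,-0.6,0,0,0,-0.3],[0,0,-0.8,0,0,0,-0.3],[0,0,-0.8,0,0,0,-0.3],[0,0,-0.8,0,0,0,-0.3]]]}}

```text
time: 34.3
tool_pos: [475.8, -379.1, 210.5]
orientation: [[-0.131, 0.981, -0.142], [0.669, 0.193, 0.718], [0.732, -0.001, -0.681]]
wrist_force: [0.2, 0.3, 0.2]
grip_width: 31.8
finger_force: 0.0
```

Request:
{"name": "jog_arm", "arguments": {"series": [[[0,0,0,0,0,0,-0.3],[0,0,0,0,0,0,-0.3],[0,0,0,0,0,0,-0.3],[0,0,0,0,0,0,-0.3],[0,0,0,0,0,0,-0.3],[0,0,0,0,0,0,-0.3],[0,0,0,0,0,0,-0.3],[0,0,0,0,0,0,-0.3],[0,0,0,0,0,0,-0.3],[0,0,0,0,0,0,-0.3]]]}}

```text
time: 35.55
tool_pos: [475.7, -377.9, 209.2]
orientation: [[-0.13, 0.981, -0.142], [0.668, 0.193, 0.719], [0.733, -0.001, -0.681]]
wrist_force: [0.7, -0.4, 0.3]
grip_width: 32.3
finger_force: 0.0
```

Run:
```python
from h import *
im,d=snap('side','s6');snap('top','top3')
im,P=pts('top','top3');I=im.astype(int); m=(I[...,0]>120)&(I[...,1]<70)&(P[...,2]>130)&(P[...,2]<175)&(abs(P[...,0]-680)<30)&(abs(P[...,1]-106)<30)
print('plunger',P[m].mean(0))
i2=cv2.imread('pics/s6.png')
cv2.imwrite('pics/c6.png',np.hstack([cv2.resize(i2[110:210,260:420],(480,300)),cv2.resize(im[120:260,150:270,::-1],(257,300))]))
```

```text
plunger [679.48943134 105.50323697 155.0928454 ]
```

View pics/c6.png

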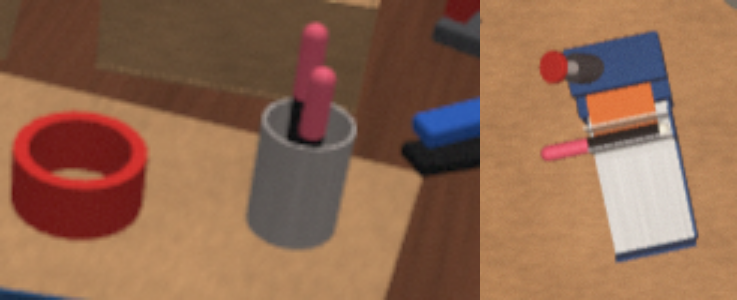

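Both caps stand in the upright cup at (315,60) and (320,105), the third marker is still in the dispenser, and the plunger is back out. I'll check marker 2's height, then hand in.

Run:
```python
from h import *
im,P=pts('side','s6');I=im.astype(int); m=(I[...,0]>110)&(I[...,1]<110)&(I[...,0]>I[...,1]+50)&(P[...,2]>95)&(abs(P[...,0]-450)<50)&(abs(P[...,1]+277)<60)
for nm,k in(('m1',P[...,1]>-265),('m2',P[...,1]<=-265)):
    q=P[m&k]; print(nm,len(q),np.percentile(q[:,2],[2,98]).round(1),[np.median(q[abs(q[:,2]-z)<8],0).round(1) for z in (110,130,148)])
    t=np.percentile(q[:,2],98)
    ok=t<163
    if nm=='m2' and ok: manip.hand_in(); print('handed in')
```

```text
m1 180 [103.1 153.6] [array([ 443.3, -247.1,  109.8]), array([ 443.3, -243.9,  129.5]), array([ 443.2, -242.4,  148.3])]
m2 163 [103.  155.4] [array([ 461.7, -291.7,  111.2]), array([ 460.3, -292.5,  131.1]), array([ 459.5, -295.5,  148.6])]
the job is handed in; nothing more can be done
handed in
```

I handed the job in at about 36 s, and my last check showed both markers standing in the upright cup, the third still in the dispenser and the plunger back out; the judge's verdict was not shown.

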